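Seat a tooth specimen and click the microscope stage into its notch

TASK

Take the tooth specimen with the round mount, set it in the nest of the microscope's sliding stage and press it down until it snaps in and lies level between the two ball catches. Then grip the stage's knob and slide it towards the microscope until you feel the ball click into the notch under the lens, without running on past it, and finish still gripping the knob, holding the stage still in the notch for the picture. Leave the other specimen, the microscope column and the rest of the bench as they are.

Things in the scene. Friction and masses are not known exactly. Their poses are not given: they have to be found in the camera images.
- specimen: the one to load: grey aluminium plate with a ROUND resin mount on its middle. Plate 50 (own x) by 66 (own y) by 8 mm, its upper 3 mm stepped in 2 mm all round; mount 34 mm across, 14 mm high, flat-topped, so 22 mm high in all; 60 to 120 g. Lies flat on the bench, left or right of the stage. Origin: centre of the underside, z up; half a turn makes no difference
- other_specimen: bystander: the same plate with a long BAR of resin on it (18 by 56 by 14 mm) instead of the round mount, on the other side of the stage. Origin: centre of the underside
- stage: microscope stage, fixed to the bench: dark base plate 150 by 430 by 12 mm with a linear guide. Origin on the bench under the middle of the guide; own y runs along the guide from the knob end towards the microscope, own x across it, away from the robot. The base plate reaches from x = -40 to +110 and y = -215 to +215 mm
- carriage: aluminium slide, 72 mm wide, that runs on the guide along the stage's own y; about 2 N moves it, and it stays where it is left. Origin: centre of the nest's floor, on the slide's top face 32 mm above the bench; axes as the stage's. At the start it is 120 to 180 mm short of the microscope; it can run at least 20 mm past the notch
- nest (a point): centre of the nest floor (the carriage origin). Nest 54 (x) by 70 mm (y): 2 mm clearance round the plate, whose 66 mm side lies along the slide. Side walls 6.5 mm high, 27 to 35.5 mm either side in x; at the ends (y = +-35 to 46 mm) stand ball catch housings 12 mm high, 24 mm wide in x, so keep fingers clear of the ends and grip the mount across the slide
- catch (a point): one of the nest's two sprung catch balls (8 mm across, steel), at the microscope end. Both stick out 3.5 mm from their housings into the nest, centres 7 mm above its floor. A plate laid in the nest rests about 10 mm proud on them, or tilted on one of them; up to about 18 N straight down on the mount snaps it past both to the floor, often one end after the other
- knob (a point): centre of the top of the carriage's upright round knob, 16 mm across and 32 mm high (its top is 64 mm above the bench), 105 mm behind the nest's centre (own -y)
- notch (a point): middle of the notch, 7.5 mm wide, in the carriage's far edge: 36 mm from the nest's centre along own x, 5 mm below its floor
- click (a point): point on the line of the slide's far edge at which the column's sprung ball (10 mm across) aims, 27 mm above the bench; axes as the stage's. At the click notch lies here. The ball drops in from about 3.5 mm before the middle and pulls the slide on with 2 to 3 N; pushing out of the notch takes about 9 N. Earlier, 47 to 58 mm before, the slide's nose lifts the ball (under 4 N)
- lens (a point): lower end of the microscope's lens tube (37 mm across, upright, 164 to 282 mm above the bench), over the middle of the guide at the same place along it as the click. Its column, 20 mm thick and 316 mm high, stands 80 mm behind it (own x); the column's foot is clamped to the stage at a different place along the guide each time
- cast: bystander: plaster tooth arch, about 60 by 64 by 30 mm, in front of the stage
- mirror: bystander: mouth mirror 165 mm long, lying in front of the stage
- dish: bystander: small glass dish 40 mm across, 22 mm high, front left
- jar: bystander: white jar 44 mm across, 45 mm high, far right
- curing_light: bystander: curing light standing in its charger, 230 mm high, far left
There are look-alikes about, which are no part of the job. What is shaped like the specimen but pink or yellow is not meant.

How it is judged:
By the outcome, as a careful person would: the job done as asked, in the order asked, and still so for the second after the job is handed in, while the arm keeps its last pose, push and grip.
It also fails if it takes over 64 s, if anything falls off the work surface, if the arm or the gripper's body presses on something with over 40 N, if the wrist force passes 120 N, or if a joint passes its speed limit or range.

ROBOT

A 6-joint arm with a two-finger parallel gripper is mounted at the origin on the work surface. World frame = base frame: x ahead of the robot, y to its left, z up, the work surface at z = 0. Lengths are in mm, angles in degrees, forces in N, time in s.
With the tool pointing down it reaches from about 300 to 850 mm from the base axis. Payload 4.2 kg.
Tool frame: the origin (TCP) lies at the very end of the fingers, on their centre line; the grasp point (between the pads) lies 19 mm behind it; z points along the fingers, y is the line along which they close (so a half turn about z gives the same grasp; the last joint's range is limited). The gripper opens to 91 mm and grips with 3 to 60 N. Pads are 32 mm wide; open, the fingers measure 118 mm over their backs; the gripper's body (76 mm by 178 mm) begins 60 mm behind the grasp point.
Start: joints at [70.932, 18.312, 89.639, -0, 72.044, -1.146], TCP at [176.944, 547.114, 213.976] pointing down, gripper open.
Joint ranges: [-177.97, 177.97], [-48.28, 115.42], [12.27, 149.76], [-77.06, 257.06], [2.81, 150.46], [-146.56, 146.56]. Speed limits (degrees/s): [147.25, 147.25, 180, 180, 180, 180].

INTERFACE

Orientations are given as [roll, pitch, yaw] about the fixed x, y, z axes, in that order (R = Rz(yaw) Ry(pitch) Rx(roll)).
In Python, from workcell import * gives the robot as it stands.
- The arm moves only by the tool move_arm, never from a script. Its argument "motion" is a list of rows, each a list of 3 entries, a list of its own where there are three numbers: the finger opening in mm, from 0 to 91.2, then the shift along the world's x, y, z in units of 25 mm (1.0 is 25 mm), then the turn, a rotation vector about the world's x, y, z in units of 4 degrees (1.0 is 4 degrees). In form: [[grip, [x, y, z], [ax, ay, az]], ...]. A call has 1 to 20 rows; each row shifts and turns the commanded pose from where the row before left it; what a row does not reach is not made up. A row lasts 1/12 s, in which the tool goes at most 41.7 mm and 7.16 degrees, less where a joint would pass 70% of its speed; a pose out of reach is approached as far as the arm can. A call with a number of a shift or a turn outside -1 to 1 is refused whole. A call with a gripper value outside its range is refused whole. The fingers move at their own pace and stop on an object; "grip_force" is the grip in N (left out, the last holds). Time passes only in rows, so rows that do not move let the fingers close. It gives the time, the measured TCP pose, the force, the opening and the grip force at its end, in the units of the state.
- state(): the state, without advancing time (a new reading comes with each control period).
- grab_frame(name): name is "scene" or "top" or "wrist"; returns the picture (400x640x3 uint8, blue, green, red); there is no depth.
- camera_info(name): a dict with "fx", "fy", "cx", "cy" (pixels), "rvec" (rotation vector, rad) and "tvec" (3), from world to camera coordinates, as OpenCV has them. Camera axes: x right, y down, z forward; pixel columns grow to the right and rows downward; lengths in mm; the calibration is good to about 2 mm. A picture is of the moment at which its call begins: read the wrist's pose just before it. camera_info takes no time and is no camera call; for the wrist camera it gives the pose at the moment of the call.
- job_done(): hands the job in; it is judged then, once.
The state is a dict: "time_s": time; "qpos": joint angles; "qvel": joint speeds; "effort": joint torques, N m; "ee_pos": TCP position; "ee_rot": TCP orientation; "force": force on the tool from outside, world axes, zero at the start; "torque": the same for the moment, N m; "gripper_width": finger opening in mm; "gripper_force": force on a finger pad.
Only numpy, scipy, OpenCV 4.12 (cv2) and the standard library are available. Lean on these libraries where they do the work, as an engineer would, in place of code of your own. Each camera call takes 0.05 s, during which the arm holds its last target. There are 200 camera calls.

## Working session

There is one attempt and no reset: what is moved stays moved. The work goes in short steps, Python scripts to look and compute and a tool call to move; the robot and the scene stay as the last step left them, time stands still between calls to the robot, and variables do not carry over. Pictures are saved under pics/ and viewed, at most 10 in all, crops included, and the job is handed in when it is done.

Besides the shell and the picture viewer there is one more tool, called after "Emit:" by a JSON object that holds its "fn" and its "kwargs". move_arm: Moves the arm, as the interface text tells. Shifts and turns lie within -1 to 1; 1 stands for 25 mm of shift or 4 degrees of turn. Its arguments: {"type":"object","properties":{"motion":{"type":"array","items":{"type":"array"}},"grip_force":{"type":"number"}},"required":["motion"]}

```bash
mkdir -p pics; ls
cat > h.py <<'E'
from workcell import *
import numpy as np, cv2
def cam(n):
    c=camera_info(n); K=np.array([[c['fx'],0,c['cx']],[0,c['fy'],c['cy']],[0,0,1]],float)
    R=cv2.Rodrigues(np.array(c['rvec'],float))[0]; return K,R,np.array(c['tvec'],float).ravel()
def px(C,p):
    K,R,t=C; q=K@(R@np.array(p,float)+t); return q[:2]/q[2]
def at(C,uv,z):
    K,R,t=C; d=R.T@np.linalg.inv(K)@np.array([uv[0],uv[1],1.]); o=-R.T@t
    return o+d*(z-o[2])/d[2]
E
python3 - <<'E'
from h import *
for n in ("scene","top"):
    cv2.imwrite(f"pics/{n}0.png",grab_frame(n)); c=cam(n); print(n,-c[1].T@c[2],c[1][2],c[0][0,0])
print(state())
E
```

```text
pics
scene [1161.76244238  413.12101156  968.42873779] [-0.54657586 -0.41254146 -0.72874164] 376.06630362422743
top [ 303.42136897  -48.88093881 1389.90806017] [ 0.16412516 -0.00932394 -0.98639546] 505.9052851168172
{'time_s': 0.1, 'qpos': array([ 7.09328450e+01,  1.83470816e+01,  8.96988279e+01, -6.18133236e-04,
        7.20433032e+01, -1.14873805e+00]), 'qvel': array([-0.00404889, -0.02707585, -0.21419398, -0.12651575,  0.02040626,
       -0.03750599]), 'effort': array([-1.56540369e-03, -4.13332558e+01, -2.32504731e+01,  7.26986979e-02,
        4.23454586e-02, -4.88380579e-05]), 'ee_pos': array([176.79019664, 546.68023236, 213.21732228]), 'ee_rot': array([-1.79910794e+02, -1.20091785e-03,  1.62081773e+02]), 'force': array([-0.30702965,  1.0947256 ,  0.06733601]), 'torque': array([ 0.03417126, -0.01212886,  0.03758625]), 'gripper_force': 0.0, 'gripper_width': 91.03722289067404}
```

View pics/top0.png

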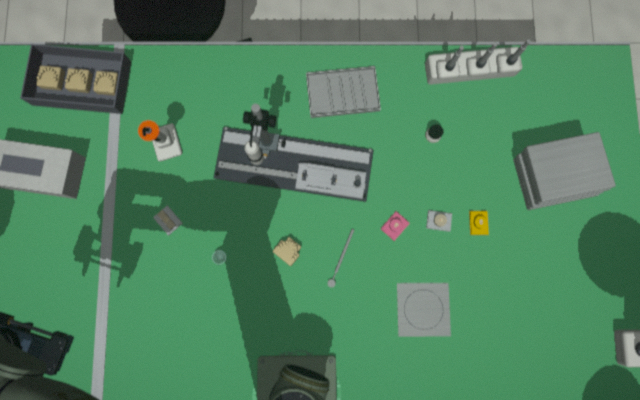

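View pics/scene0.png

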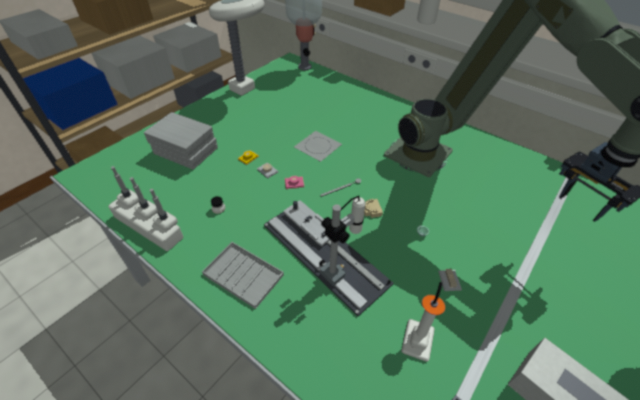

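The top view shows the round-mount specimen at (440,220), between the pink and yellow look-alikes. The carriage is around (333,180), the microscope around (257,148), and the bar specimen at (167,218). I'll take an enlarged crop next.

Run:
```python
from h import *
im=cv2.imread("pics/top0.png")
a=cv2.resize(im[95:240,205:465],None,fx=3,fy=3,interpolation=cv2.INTER_CUBIC)
cv2.imwrite("pics/crop1.png",a); print(a.shape)
C=cam("top")
for uv,z in [((440,218),22),((440,221),8),((333,180),32),((358,182),64),((225,128),12),((373,150),12),((366,200),12),((216,178),12)]: print(uv,at(C,uv,z).round())
```

```text
(435, 780, 3)
(440, 218) [ 464. -390.   22.]
(440, 221) [ 457. -393.    8.]
(333, 180) [568. -99.  32.]
(358, 182) [ 556. -164.   64.]
(225, 128) [722. 203.  12.]
(373, 150) [ 657. -213.   12.]
(366, 200) [ 515. -190.   12.]
(216, 178) [579. 225.  12.]
```

View pics/crop1.png

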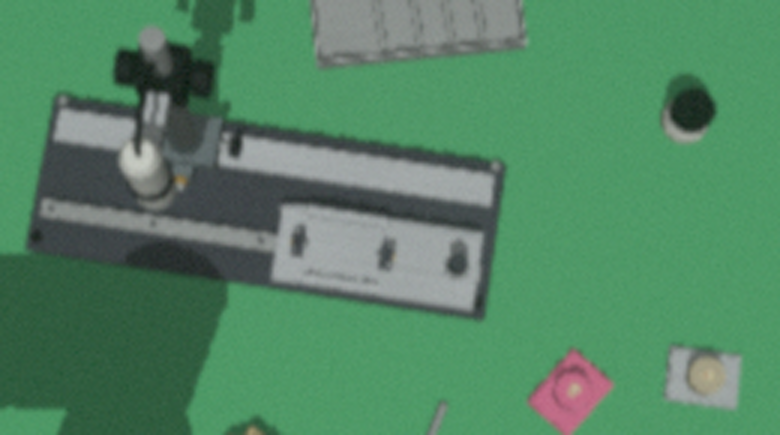

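The crop shows these positions:

| Item | Crop pixels |
|---|---|
| Stage corners | (62,95), (503,163), (483,318), (30,250) |
| Catch housings | (299,240), (387,253) |
| Knob top | about (458,248) |
| Specimen plate corners | (672,346), (742,353), (738,409), (666,401) |
| Mount | (705,372) |

Run:
```python
from h import *
C=cam("top"); f=lambda c,z: at(C,(c[0]/3+205-.33,c[1]/3+95-.33),z)
def rigid(l,w):
    l=np.array(l,float);w=np.array(w)[:,:2]; a=l-l.mean(0);b=w-w.mean(0)
    th=np.arctan2((a[:,0]*b[:,1]-a[:,1]*b[:,0]).sum(),(a*b).sum())
    R=np.array([[np.cos(th),-np.sin(th)],[np.sin(th),np.cos(th)]]); t=w.mean(0)-R@l.mean(0)
    return np.degrees(th),t,R,(w-(l@R.T+t)).round(1)
# stage: local corners; image left = +y world, up = +x
s=rigid([(110,215),(110,-215),(-40,-215),(-40,215)],[f(c,12) for c in [(62,95),(503,163),(483,318),(30,250)]])
print("stage",s[0],s[1],s[3].tolist())
p=rigid([(25,33),(25,-33),(-25,-33),(-25,33)],[f(c,5) for c in [(672,346),(742,353),(738,409),(666,401)]])
print("spec",p[0],p[1],p[3].tolist(), "mount",f((706,372),22))
for n,c,z in [("c+",(299,238),44),("c-",(387,251),44),("knob",(458,250),64)]:
    print(n,(s[2].T@(f(c,z)[:2]-s[1])).round(1),f(c,z).round(1))
print("lens", (s[2].T@(f((152,190),164)[:2]-s[1])).round(1))
```

```text
stage -9.051953187558412 [585.37359557  13.33312201] [[-0.7, -5.7], [-0.0, 5.6], [1.6, 3.7], [-0.9, -3.5]]
spec -6.813911741763337 [ 458.88862088 -392.36235136] [[0.3, -1.1], [1.3, 0.1], [-0.7, 0.3], [-0.9, 0.6]] mount [ 461.68814932 -389.71977954   22.        ]
c+ [  2.6 -34. ] [582.6 -20.7  44. ]
c- [   3.  -114.5] [ 570.3 -100.2   44. ]
knob [   9.6 -176.7] [ 567.1 -162.7   64. ]
lens [-0.2 86.2]
```

Emit:
{"fn": "move_arm", "kwargs": {"motion": [[91,[0.3,-0.98,0],[0,0,-0.52]],[91,[0.3,-0.98,0],[0,0,-0.52]],[91,[0.3,-0.98,0],[0,0,-0.52]],[91,[0.3,-0.98,0],[0,0,-0.52]],[91,[0.3,-0.98,0],[0,0,-0.52]],[91,[0.3,-0.98,0],[0,0,-0.52]],[91,[0.3,-0.98,0],[0,0,-0.52]],[91,[0.3,-0.98,0],[0,0,-0.52]],[91,[0.3,-0.98,0],[0,0,-0.52]],[91,[0.3,-0.98,0],[0,0,-0.52]],[91,[0.3,-0.98,0],[0,0,-0.52]],[91,[0.3,-0.98,0],[0,0,-0.52]],[91,[0.3,-0.98,0],[0,0,-0.52]],[91,[0.3,-0.98,0],[0,0,-0.52]],[91,[0.3,-0.98,0],[0,0,-0.52]],[91,[0.3,-0.98,0],[0,0,-0.52]],[91,[0.3,-0.98,0],[0,0,-0.52]],[91,[0.3,-0.98,0],[0,0,-0.52]],[91,[0.3,-0.98,0],[0,0,-0.52]],[91,[0.3,-0.98,0],[0,0,-0.52]]]}}

```text
time_s: 1.77
ee_pos: [326.8, 55.8, 213.8]
ee_rot: [-180.0, -0.0, 120.4]
force: [0.3, 0.9, 0.3]
gripper_width: 90.6
gripper_force: 0.0
```

Emit:
{"fn": "move_arm", "kwargs": {"motion": [[91,[0.3,-0.98,0],[0,0,-0.52]],[91,[0.3,-0.98,0],[0,0,-0.52]],[91,[0.3,-0.98,0],[0,0,-0.52]],[91,[0.3,-0.98,0],[0,0,-0.52]],[91,[0.3,-0.98,0],[0,0,-0.52]],[91,[0.3,-0.98,0],[0,0,-0.52]],[91,[0.3,-0.98,0],[0,0,-0.52]],[91,[0.3,-0.98,0],[0,0,-0.52]],[91,[0.3,-0.98,0],[0,0,-0.52]],[91,[0.3,-0.98,0],[0,0,-0.52]],[91,[0.3,-0.98,0],[0,0,-0.52]],[91,[0.3,-0.98,0],[0,0,-0.52]],[91,[0.3,-0.98,0],[0,0,-0.52]],[91,[0.3,-0.98,0],[0,0,-0.52]],[91,[0.3,-0.98,0],[0,0,-0.52]],[91,[0.3,-0.98,0],[0,0,-0.52]],[91,[0.3,-0.98,0],[0,0,-0.52]],[91,[0,0,0],[0,0,-0.52]],[91,[0,0,0],[0,0,0]]]}}

```text
time_s: 3.35
ee_pos: [454.3, -360.4, 212.9]
ee_rot: [-179.9, -0.1, 82.9]
force: [-0.6, 0.8, 0.9]
gripper_width: 91.0
gripper_force: 0.0
```

Run:
```python
from h import *
np.savez("pics/w1.npz",*cam("wrist")); im=grab_frame("wrist"); cv2.imwrite("pics/w1.png",im)
C=cam("wrist"); print(-C[1].T@C[2],C[1][2],state()['ee_pos'],px(C,(460,-391,22)))
```

```text
[ 464.38692661 -282.71610865  384.11991067] [-0.03422322 -0.2719773  -0.96169492] [ 454.07223666 -359.47180802  213.12584415] [327.6360268  201.98406962]
```

View pics/w1.png

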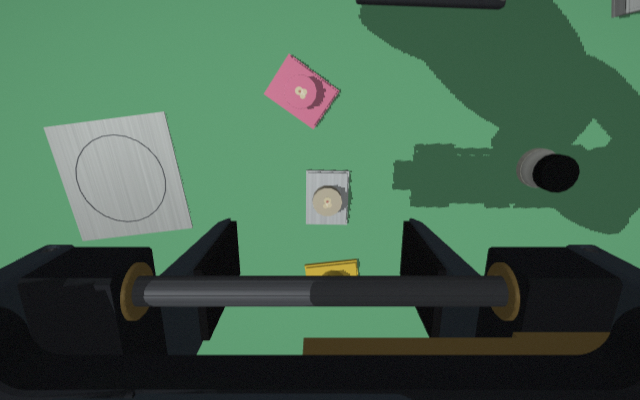

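The wrist view shows the specimen's mount top at (328,201). The plate corners are near (306,171), (348,171), (349,224) and (307,224).

Run:
```python
from h import *
f=np.load("pics/w1.npz"); C=[f[k] for k in f]
im=cv2.imread("pics/w1.png"); hsv=cv2.cvtColor(im,cv2.COLOR_BGR2HSV)
roi=np.zeros(im.shape[:2],np.uint8); roi[160:232,296:360]=1
pl=((hsv[...,1]<40)&(hsv[...,2]>110)&(roi>0)).astype(np.uint8)
mt=((hsv[...,0]<35)&(hsv[...,1]>45)&(hsv[...,2]>60)&(roi>0)).astype(np.uint8)
for n,m,z in (("plate",pl,6),("mount",mt,22)):
    pts=cv2.findNonZero(m); r=cv2.minAreaRect(pts); b=cv2.boxPoints(r)
    w=np.array([at(C,q,z) for q in b])[:,:2]; print(n,r,w.round(1).tolist(),w.mean(0))
    e=[w[1]-w[0],w[2]-w[1]]; print([(np.linalg.norm(v).round(1),np.degrees(np.arctan2(v[1],v[0])).round(1)) for v in e])
(u,v),rad=cv2.minEnclosingCircle(cv2.findNonZero(mt)); print(u,v,rad,at(C,(u,v),22))
```

```text
plate ((327.0, 197.0), (54.0, 42.0), 90.0) [[439.7, -355.2], [487.9, -361.2], [481.2, -427.4], [430.7, -421.1]] [ 459.87718928 -391.23797142]
[(np.float64(48.6), np.float64(-7.1)), (np.float64(66.5), np.float64(-95.7))]
mount ((327.0, 202.5), (8.0, 9.0), 0.0) [[454.2, -397.2], [455.5, -386.6], [464.5, -387.7], [463.3, -398.3]] [ 459.40687715 -392.43281264]
[(np.float64(10.7), np.float64(83.1)), (np.float64(9.1), np.float64(-7.1))]
326.5 202.5 5.147915363311768 [ 458.8441146 -392.3421027   22.       ]
```

Emit:
{"fn": "move_arm", "kwargs": {"motion": [[60,[0.1,-0.64,-0.8],[0,0,0]],[60,[0.1,-0.64,-1],[0,0,0]],[60,[0,0,-1],[0,0,0]],[60,[0,0,-1],[0,0,0]],[60,[0,0,-1],[0,0,0]],[60,[0,0,-1],[0,0,0]],[60,[0,0,-1],[0,0,0]],[60,[0,0,-0.7],[0,0,0]],[60,[0,0,-0.4],[0,0,0]],[60,[0,0,-0.2],[0,0,0]],[30,[0,0,0],[0,0,0]],[30,[0,0,0],[0,0,0]],[30,[0,0,0],[0,0,0]],[30,[0,0,0],[0,0,0]],[30,[0,0,0],[0,0,0]],[30,[0,0,0],[0,0,0]]], "grip_force": 35}}

```text
time_s: 4.73
ee_pos: [460.0, -391.9, 12.7]
ee_rot: [179.9, 0.1, 83.0]
force: [-0.4, 0.7, 5.4]
gripper_width: 32.7
gripper_force: 35.0
```

Emit:
{"fn": "move_arm", "kwargs": {"motion": [[30,[0,0,0.4],[0,0,0]],[30,[0,0,0.8],[0,0,0]],[30,[0,0,1],[0,0,0]],[30,[0,0,1],[0,0,0]],[30,[0.3,0.5,1],[0,0,-0.1]],[30,[0.37,0.93,1],[0,0,-0.1]],[30,[0.37,0.93,1],[0,0,-0.1]],[30,[0.37,0.93,0],[0,0,-0.1]],[30,[0.37,0.93,0],[0,0,-0.1]],[30,[0.37,0.93,0],[0,0,0]],[30,[0.37,0.93,0],[0,0,0]],[30,[0.37,0.93,0],[0,0,0]],[30,[0.37,0.93,0],[0,0,0]],[30,[0.37,0.93,0],[0,0,0]],[30,[0.37,0.93,0],[0,0,0]],[30,[0.1,0.4,0],[0,0,0]],[30,[0,0,0],[0,0,0]],[30,[0,0,0],[0,0,0]]]}}

```text
time_s: 6.23
ee_pos: [561.6, -136.6, 166.7]
ee_rot: [-180.0, 0.1, 81.1]
force: [0.1, -0.2, -0.3]
gripper_width: 32.6
gripper_force: 35.0
```

Run:
```python
from h import *
np.savez("pics/w2.npz",*cam("wrist")); im=grab_frame("wrist"); cv2.imwrite("pics/w2.png",im)
print(state()['ee_pos'],state()['gripper_width'])
```

```text
[ 561.48694106 -137.15611601  166.66597458] 32.64078616811724
```

View pics/w2.png

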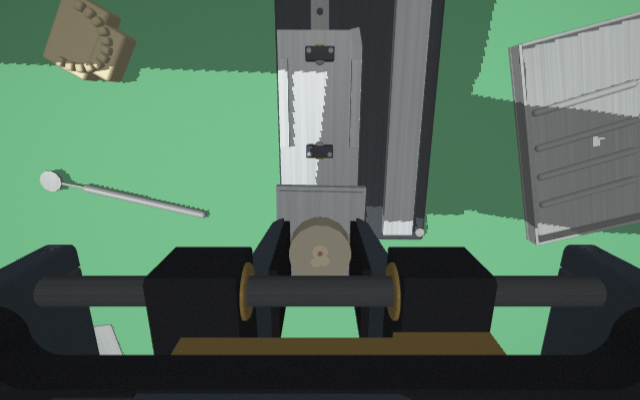

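The wrist view shows the catch housings at about (320,53) and (320,151), with the held specimen below at (320,240). I'll enlarge that area.

Run:
```python
from h import *
im=cv2.imread("pics/w2.png"); a=cv2.resize(im[20:230,265:375],None,fx=2.8,fy=2.8,interpolation=cv2.INTER_CUBIC)
l=cv2.resize(im[38:70,296:346],None,fx=8,fy=8,interpolation=cv2.INTER_CUBIC); m=cv2.resize(im[136:168,296:346],None,fx=8,fy=8,interpolation=cv2.INTER_CUBIC)
o=np.zeros((590,720,3),np.uint8); o[:a.shape[0],:a.shape[1]]=a; o[:256,316:716]=l; o[270:526,316:716]=m
cv2.imwrite("pics/crop2.png",np.clip(o*1.6,0,255).astype(np.uint8))
```

```text
(no output)
```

View pics/crop2.png

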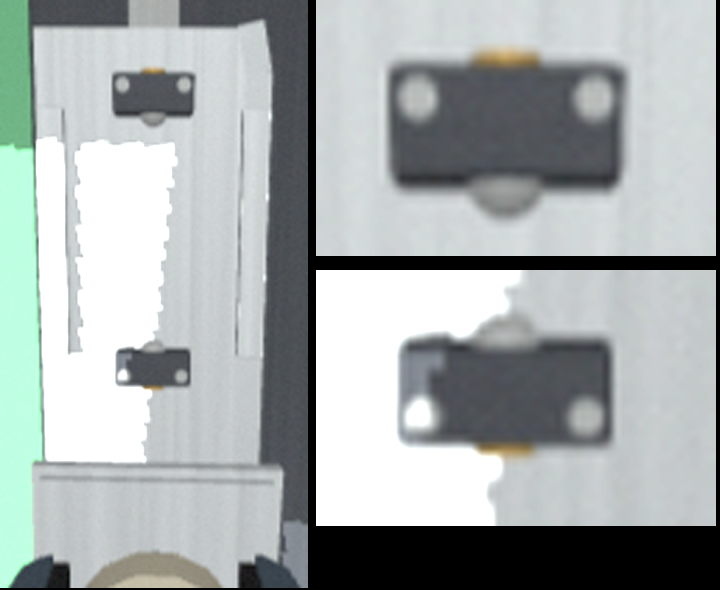

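The far housing's top face spans about (305,45.5) to (334,60). The near one spans (306,144) to (332.5,157). The held plate's front edge runs from (277,185.4) to (366,186.8).

Run:
```python
from h import *
f=np.load("pics/w2.npz"); C=[f[k] for k in f]; print("cam",-C[1].T@C[2])
loc=[(-12,46),(12,46),(12,35),(-12,35),(-12,-35),(12,-35),(12,-46),(-12,-46)]
uv=[(304.9,45.4),(334.2,45.7),(333.8,60),(305,60),(306.2,144.2),(332.4,144.2),(332.3,157.1),(306.2,157.1)]
w=np.array([at(C,q,44)[:2] for q in uv]); l=np.array(loc,float)
a=l-l.mean(0);b=w-w.mean(0); th=np.arctan2((a[:,0]*b[:,1]-a[:,1]*b[:,0]).sum(),(a*b).sum())
R=np.array([[np.cos(th),-np.sin(th)],[np.sin(th),np.cos(th)]]); t=w.mean(0)-R@l.mean(0)
print("nest yaw",np.degrees(th),"centre",t,"res",(w-l@R.T-t).round(1).tolist())
knob=t+R@[0,-105]; print("knob",knob)
tcp=np.array([561.6,-136.8]); T=np.radians(81.1-90); RT=np.array([[np.cos(T),-np.sin(T)],[np.sin(T),np.cos(T)]])
e=[at(C,q,159.7)[:2] for q in [(276.7,185.0),(365.7,186.4)]]
print("edge rel tcp (tool-aligned)",[(RT.T@(q-tcp)).round(1).tolist() for q in e], np.linalg.norm(e[1]-e[0]), np.degrees(np.arctan2(*(e[1]-e[0])[::-1])))
```

```text
cam [574.3577103  -59.80631475 337.52390431]
nest yaw -9.03293934629368 centre [574.11265909 -60.59515996] res [[0.1, -0.5], [-0.1, -0.6], [-0.3, -0.4], [0.0, -0.5], [0.6, 0.6], [-0.3, 0.8], [-0.3, 0.4], [0.4, 0.2]]
knob [ 557.62742166 -164.29297549]
edge rel tcp (tool-aligned) [[-22.9, 34.4], [26.2, 33.6]] 49.13683523800539 -9.825717808955678
```

Emit:
{"fn": "move_arm", "kwargs": {"motion": [[30,[0.11,0.76,0],[0,0,0.1]],[30,[0.11,0.76,0],[0,0,0]],[30,[0.11,0.76,-0.6],[0,0,0]],[30,[0.11,0.75,-1],[0,0,0]],[30,[0,0,-1],[0,0,0]],[30,[0,0,-1],[0,0,0]],[30,[0,0,-0.5],[0,0,0]],[30,[0,0,0],[0,0,0]],[30,[0,0,0],[0,0,0]]]}}

```text
time_s: 7.03
ee_pos: [572.5, -61.9, 63.7]
ee_rot: [-179.9, 0.0, 81.4]
force: [-0.6, 0.2, 0.3]
gripper_width: 32.6
gripper_force: 35.0
```

Run:
```python
from h import *
np.savez("pics/w3.npz",*cam("wrist")); im=grab_frame("wrist"); cv2.imwrite("pics/w3.png",im)
a=cv2.resize(im[100:320,220:420],None,fx=2.7,fy=2.7,interpolation=cv2.INTER_CUBIC)
cv2.imwrite("pics/crop3.png",np.clip(a*1.3,0,255).astype(np.uint8)); print(state()['ee_pos'],a.shape)
```

```text
[573.43091839 -61.79453485  64.71876983] (594, 540, 3)
```

View pics/crop3.png

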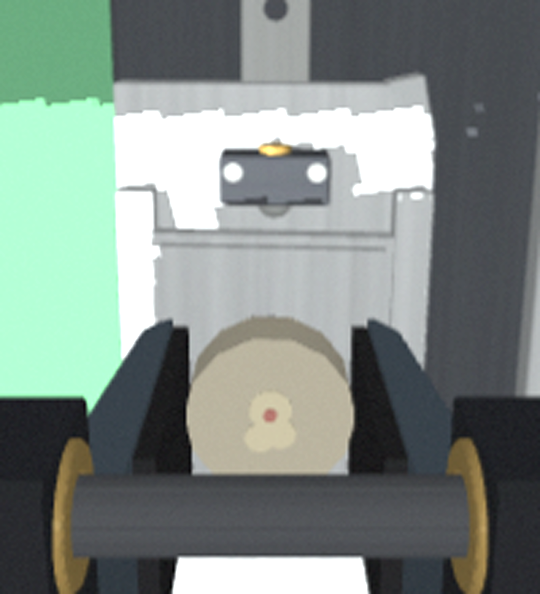

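The crop shows the plate centred between the nest walls: edges at 159 and 390 against walls at 156 and 394. Its front edge is at v=232, and the housing's inner edge is at about 203.

Run:
```python
from h import *
f=np.load("pics/w3.npz"); C=[f[k] for k in f]
g=lambda c,z: at(C,(c[0]/2.7+220-.3,c[1]/2.7+100-.3),z)[:2]
T=np.radians(-9.03); R=np.array([[np.cos(T),-np.sin(T)],[np.sin(T),np.cos(T)]]); o=np.array([574.1,-60.6])
for n,c,z in [("hous out L",(221,150),44),("hous out R",(328,150),44),("hous in L",(221,202),44),("hous in R",(328,203),44),("plate L",(158,231),57.5),("plate R",(393,235),57.5),("wallend L",(156,189),38.5),("wallend R",(394,190),38.5)]:
    print(n,(R.T@(g(c,z)-o)).round(1))
```

```text
hous out L [-11.3  47.1]
hous out R [11.5 47.3]
hous in L [-11.4  35.8]
hous in R [11.8 35.7]
plate L [-23.6  32.5]
plate R [24.3 32. ]
wallend L [-26.2  37.5]
wallend R [26.8 37.6]
```

Emit:
{"fn": "move_arm", "kwargs": {"motion": [[30,[0.01,0.05,0],[0,0,0.1]],[30,[0,0,-0.2],[0,0,0]],[30,[0,0,-0.2],[0,0,0]],[30,[0,0,-0.12],[0,0,0]],[30,[0,0,0],[0,0,0]]]}}

```text
time_s: 7.5
ee_pos: [574.0, -59.7, 51.3]
ee_rot: [179.9, 0.0, 81.8]
force: [1.1, -1.2, 3.4]
gripper_width: 32.5
gripper_force: 35.0
```

Emit:
{"fn": "move_arm", "kwargs": {"motion": [[30,[0,0,-0.1],[0,0,0]],[30,[0,0,-0.1],[0,0,0]],[30,[0,0,0],[0,0,0]]], "grip_force": 50}}

```text
time_s: 7.75
ee_pos: [574.2, -59.6, 48.5]
ee_rot: [179.8, 0.0, 81.8]
force: [-3.2, -0.8, 15.0]
gripper_width: 32.2
gripper_force: 50.0
```

Emit:
{"fn": "move_arm", "kwargs": {"motion": [[30,[0,0,-0.06],[0,0,0]],[30,[0,0,-0.06],[0,0,0]],[30,[0,0,0],[0,0,0]]]}}

```text
time_s: 8.0
ee_pos: [574.7, -59.1, 44.4]
ee_rot: [179.8, -0.0, 81.8]
force: [1.2, 1.4, 4.3]
gripper_width: 32.3
gripper_force: 50.0
```

Emit:
{"fn": "move_arm", "kwargs": {"motion": [[30,[0,0,-0.06],[0,0,0]],[30,[0,0,-0.06],[0,0,0]],[30,[0,0,0],[0,0,0]],[30,[0,0,0],[0,0,0]]]}}

```text
time_s: 8.33
ee_pos: [574.8, -59.1, 44.1]
ee_rot: [179.7, -0.0, 81.8]
force: [-3.6, 2.0, 23.7]
gripper_width: 32.1
gripper_force: 50.0
```

Emit:
{"fn": "move_arm", "kwargs": {"motion": [[30,[0,0,0.1],[0,0,0]],[60,[0,0,0],[0,0,0]],[60,[0,0,0],[0,0,0]],[60,[0,0,0],[0,0,0]],[60,[0,0,0.4],[0,0,0]],[60,[0,0,1],[0,0,0]],[60,[0,0,1],[0,0,0]],[60,[-0.16,-1,0.6],[0,0,0]],[60,[-0.16,-1,0],[0,0,-0.2]],[60,[-0.16,-1,0],[0,0,0]],[60,[-0.16,-1,0],[0,0,0]],[60,[0,-0.17,0],[0,0,0]],[60,[0,0,0],[0,0,0]],[60,[0,0,0],[0,0,0]]]}}

```text
time_s: 9.5
ee_pos: [557.1, -163.2, 117.4]
ee_rot: [-180.0, -0.0, 81.0]
force: [1.2, -0.1, 0.0]
gripper_width: 59.9
gripper_force: 0.0
```

Run:
```python
from h import *
np.savez("pics/w4.npz",*cam("wrist")); im=grab_frame("wrist"); cv2.imwrite("pics/w4.png",im)
a=cv2.resize(im[0:300,230:430],None,fx=2,fy=2,interpolation=cv2.INTER_CUBIC)
cv2.imwrite("pics/crop4.png",np.clip(a*1.2,0,255).astype(np.uint8)); print(state()['ee_pos'],px(cam("wrist"),(558,-164,64)),px(cam("wrist"),(574.1,-60.6,54)))
```

```text
[ 557.16355651 -162.74783268  117.37653111] [319.99530598 217.54549667] [319.75399627  62.14765685]
```

View pics/crop4.png

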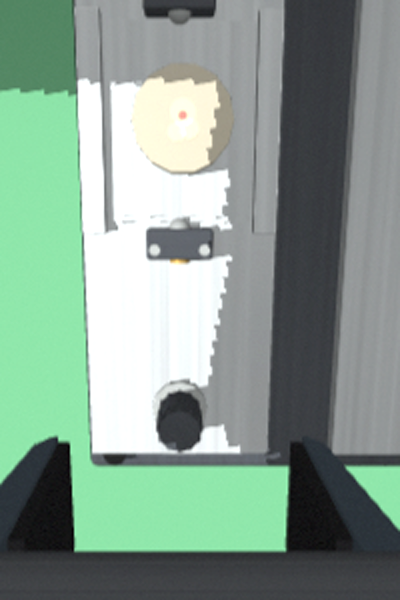

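The specimen lies level in the nest between both catches, with the mount top at crop (183,115). The knob top is at about (180,430), right between the fingers. I'll work out the click distance from the first top view while the fingers close on the knob.

Run:
```python
from h import *
C=cam("top"); f=lambda c,z: at(C,(c[0]/3+205-.33,c[1]/3+95-.33),z)[:2]
T=np.radians(-9.03); R=np.array([[np.cos(T),-np.sin(T)],[np.sin(T),np.cos(T)]]); o=np.array([574.1,-60.6])
for n,c,z in [("ball tip",(181,184),27),("lens bottom",(154,192),164),("lens top",(139,158),282),("catch+",(299,238),44),("catch-",(387,251),44),("carr far-left corner",(281,204),32)]:
    print(n,(R.T@(f(c,z)-o)).round(1))
```

```text
ball tip [ 39. 157.]
lens bottom [ -2.1 159. ]
lens top [ -3.7 156.4]
catch+ [ 2.1 40.8]
catch- [  2.5 -39.7]
carr far-left corner [33.4 62.7]
```

Emit:
{"fn": "move_arm", "kwargs": {"motion": [[60,[0.03,0,-0.6],[0,0,0]],[60,[0,0,-1],[0,0,0]],[60,[0,0,-1],[0,0,0]],[60,[0,0,-0.4],[0,0,0]],[60,[0,0,-0.2],[0,0,0]],[10,[0,0,0],[0,0,0]],[10,[0,0,0],[0,0,0]],[10,[0,0,0],[0,0,0]],[10,[0,0,0],[0,0,0]],[10,[0,0,0],[0,0,0]],[10,[0,0,0],[0,0,0]]], "grip_force": 40}}

```text
time_s: 10.47
ee_pos: [558.3, -163.8, 38.2]
ee_rot: [179.9, 0.0, 81.0]
force: [-0.1, 0.4, 0.4]
gripper_width: 22.8
gripper_force: 0.0
```

Emit:
{"fn": "move_arm", "kwargs": {"motion": [[10,[0,0,0],[0,0,0]],[10,[0,0,0],[0,0,0]],[10,[0,0,0],[0,0,0]],[10,[0.016,0.1,0],[0,0,0]],[10,[0.031,0.2,0],[0,0,0]],[10,[0.063,0.4,0],[0,0,0]],[10,[0.063,0.4,0],[0,0,0]],[10,[0.063,0.4,0],[0,0,0]],[10,[0.063,0.4,0],[0,0,0]],[10,[0.063,0.4,0],[0,0,0]],[10,[0.063,0.4,0],[0,0,0]],[10,[0.063,0.4,0],[0,0,0]],[10,[0.063,0.4,0],[0,0,0]],[10,[0.016,0.1,0],[0,0,0]],[10,[0,0,0],[0,0,0]]]}}

```text
time_s: 11.72
ee_pos: [571.4, -72.5, 37.8]
ee_rot: [-179.9, -0.0, 81.1]
force: [-3.1, 2.0, 5.8]
gripper_width: 15.1
gripper_force: 40.0
```

Emit:
{"fn": "move_arm", "kwargs": {"motion": [[10,[0.031,0.2,0],[0,0,0]],[10,[0.031,0.2,0],[0,0,0]],[10,[0.031,0.2,0],[0,0,0]],[10,[0.031,0.2,0],[0,0,0]],[10,[0.031,0.2,0],[0,0,0]],[10,[0.031,0.2,0],[0,0,0]],[10,[0.031,0.2,0],[0,0,0]],[10,[0.031,0.2,0],[0,0,0]],[10,[0.031,0.2,0],[0,0,0]],[10,[0.016,0.1,0],[0,0,0]],[10,[0,0,0],[0,0,0]]]}}

```text
time_s: 12.63
ee_pos: [578.7, -25.9, 37.8]
ee_rot: [-179.9, -0.0, 81.0]
force: [-4.0, 2.0, 5.3]
gripper_width: 15.1
gripper_force: 40.0
```

Emit:
{"fn": "move_arm", "kwargs": {"motion": [[10,[0.012,0.08,0],[0,0,0]],[10,[0.012,0.08,0],[0,0,0]],[10,[0.012,0.08,0],[0,0,0]],[10,[0,0,0],[0,0,0]]]}}

```text
time_s: 12.97
ee_pos: [579.6, -20.2, 37.8]
ee_rot: [-179.9, 0.0, 81.0]
force: [-3.7, 0.3, 5.5]
gripper_width: 15.1
gripper_force: 40.0
```

Emit:
{"fn": "move_arm", "kwargs": {"motion": [[10,[0.006,0.04,0],[0,0,0]],[10,[0.006,0.04,0],[0,0,0]],[10,[0.006,0.04,0],[0,0,0]]]}}

```text
time_s: 13.22
ee_pos: [579.9, -18.3, 37.8]
ee_rot: [-179.9, 0.1, 81.1]
force: [-4.7, -3.7, 5.8]
gripper_width: 15.0
gripper_force: 40.0
```

Emit:
{"fn": "move_arm", "kwargs": {"motion": [[10,[0.006,0.04,0],[0,0,0]],[10,[0.006,0.04,0],[0,0,0]]]}}

```text
time_s: 13.38
ee_pos: [580.2, -16.4, 37.8]
ee_rot: [-179.9, 0.1, 81.1]
force: [-3.8, -5.0, 5.2]
gripper_width: 15.4
gripper_force: 40.0
```

Emit:
{"fn": "move_arm", "kwargs": {"motion": [[10,[0.006,0.04,0],[0,0,0]],[10,[0.006,0.04,0],[0,0,0]]]}}

```text
time_s: 13.55
ee_pos: [580.6, -14.3, 37.8]
ee_rot: [-179.9, 0.1, 81.1]
force: [-3.4, -3.1, 6.0]
gripper_width: 14.9
gripper_force: 40.0
```

Emit:
{"fn": "move_arm", "kwargs": {"motion": [[10,[0.006,0.04,0],[0,0,0]]]}}

```text
time_s: 13.63
ee_pos: [580.8, -12.8, 37.8]
ee_rot: [-179.9, 0.1, 81.0]
force: [-2.7, -0.9, 4.5]
gripper_width: 15.1
gripper_force: 40.0
```

Emit:
{"fn": "move_arm", "kwargs": {"motion": [[10,[0.006,0.04,0],[0,0,0]]]}}

```text
time_s: 13.72
ee_pos: [581.0, -11.4, 37.8]
ee_rot: [-179.9, 0.0, 81.0]
force: [-3.5, 0.3, 5.1]
gripper_width: 14.9
gripper_force: 40.0
```

Emit:
{"fn": "move_arm", "kwargs": {"motion": [[10,[0.006,0.04,0],[0,0,0]]]}}

```text
time_s: 13.8
ee_pos: [581.2, -10.3, 37.8]
ee_rot: [-179.9, 0.0, 81.0]
force: [-3.6, -1.1, 5.1]
gripper_width: 14.8
gripper_force: 40.0
```

Emit:
{"fn": "move_arm", "kwargs": {"motion": [[10,[0.003,0.02,0],[0,0,0]]]}}

```text
time_s: 13.88
ee_pos: [581.3, -9.7, 37.8]
ee_rot: [-179.9, 0.0, 81.0]
force: [-4.1, -1.1, 5.0]
gripper_width: 15.1
gripper_force: 40.0
```

Emit:
{"fn": "move_arm", "kwargs": {"motion": [[10,[0.003,0.02,0],[0,0,0]]]}}

```text
time_s: 13.97
ee_pos: [581.4, -9.3, 37.8]
ee_rot: [-179.9, 0.0, 81.0]
force: [-3.9, -0.9, 4.5]
gripper_width: 15.1
gripper_force: 40.0
```

Emit:
{"fn": "move_arm", "kwargs": {"motion": [[10,[0.003,0.02,0],[0,0,0]]]}}

```text
time_s: 14.05
ee_pos: [581.4, -9.0, 37.8]
ee_rot: [-179.9, 0.1, 81.1]
force: [-3.7, -2.9, 5.5]
gripper_width: 15.2
gripper_force: 40.0
```

Emit:
{"fn": "move_arm", "kwargs": {"motion": [[10,[0.003,0.02,0],[0,0,0]]]}}

```text
time_s: 14.13
ee_pos: [581.5, -8.7, 37.8]
ee_rot: [-179.9, 0.1, 81.1]
force: [-4.4, -3.3, 4.9]
gripper_width: 14.7
gripper_force: 40.0
```

Emit:
{"fn": "move_arm", "kwargs": {"motion": [[10,[0.003,0.02,0],[0,0,0]]]}}

```text
time_s: 14.22
ee_pos: [581.5, -8.5, 37.8]
ee_rot: [-179.9, 0.1, 81.1]
force: [-3.3, -4.6, 4.8]
gripper_width: 15.2
gripper_force: 40.0
```

Emit:
{"fn": "move_arm", "kwargs": {"motion": [[10,[0.003,0.02,0],[0,0,0]]]}}

```text
time_s: 14.3
ee_pos: [581.5, -8.3, 37.8]
ee_rot: [-179.9, 0.1, 81.1]
force: [-3.8, -4.9, 6.2]
gripper_width: 14.8
gripper_force: 40.0
```

Emit:
{"fn": "move_arm", "kwargs": {"motion": [[10,[-0.006,-0.04,0],[0,0,0]],[10,[0,0,0],[0,0,0]],[10,[0,0,0],[0,0,0]],[10,[0,0,0],[0,0,0]]]}}

```text
time_s: 14.63
ee_pos: [581.5, -8.5, 37.8]
ee_rot: [-179.9, 0.0, 81.0]
force: [-4.1, -1.2, 4.7]
gripper_width: 15.0
gripper_force: 40.0
```

Run:
```python
from h import *
for i in range(3):
    s=state(); im=grab_frame("wrist"); t=grab_frame("top"); print(s['ee_pos'].round(1),s['force'].round(1))
np.savez("pics/w5.npz",*cam("wrist")); cv2.imwrite("pics/w5.png",im); cv2.imwrite("pics/t5.png",t)
w=cv2.resize(im[0:260,200:440],None,fx=2.2,fy=2.2,interpolation=cv2.INTER_CUBIC)
cv2.imwrite("pics/crop5.png",np.clip(w*1.5,0,255).astype(np.uint8))
C=cam("wrist"); print([px(C,p).round(0) for p in [(558+156.5*.157,-163+156.5*.988,64),(574.1+156.5*.157,-60.6+156.5*.988,54)]])
```

```text
[581.5  -8.5  37.8] [-4.1 -1.2  4.7]
[581.5  -8.5  37.8] [-3.5 -0.4  5.8]
[581.5  -8.5  37.8] [-4.  -1.7  5.4]
[array([320., 269.]), array([320.,  39.])]
```

View pics/crop5.png

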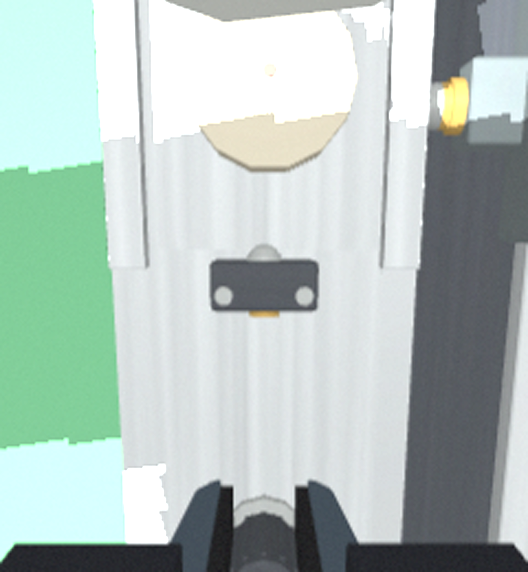

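The picture shows the sprung ball at (438,103) on the slide's far edge. The catch housing's inner edge is at v=261 and its outer edge at v=309, and the specimen is level. I'll check the ball's place relative to the nest.

Run:
```python
from h import *
f=np.load("pics/w5.npz"); C=[f[k] for k in f]
T=np.radians(-9.03); R=np.array([[np.cos(T),-np.sin(T)],[np.sin(T),np.cos(T)]])
g=lambda c,z: R.T@at(C,(c[0]/2.2+200-.3,c[1]/2.2-.3),z)[:2]
o=np.mean([g(c,44)-np.array(l) for c,l in [((211,261),(-12,-35)),((318,261),(12,-35)),((211,309),(-12,-46)),((318,309),(12,-46))]],axis=0)
for n,c,z in [("plunger",(455,104),27),("plunger rim L",(438,104),27),("mount top",(270,86),54),("wall end L",(113,267),38.5)]: print(n,(g(c,z)-o).round(1))
```

```text
plunger [43.6 -1. ]
plunger rim L [39.7 -1. ]
mount top [ 1.  -1.8]
wall end L [-34.5 -36.9]
```

Emit:
{"fn": "move_arm", "kwargs": {"motion": [[10,[-0.004,-0.025,0],[0,0,0]],[10,[0,0,0],[0,0,0]],[10,[0,0,0],[0,0,0]],[10,[0,0,0],[0,0,0]],[10,[0,0,0],[0,0,0]],[10,[0,0,0],[0,0,0]]]}}

```text
time_s: 15.43
ee_pos: [581.5, -8.6, 37.8]
ee_rot: [-179.9, -0.0, 81.0]
force: [-3.9, 0.3, 5.4]
gripper_width: 15.1
gripper_force: 40.0
```

Emit:
{"fn": "move_arm", "kwargs": {"motion": [[10,[0.006,0.04,0],[0,0,0]],[10,[0.005,0.03,0],[0,0,0]],[10,[0,0,0],[0,0,0]],[10,[0,0,0],[0,0,0]]]}}

```text
time_s: 15.77
ee_pos: [581.5, -8.2, 37.8]
ee_rot: [-179.9, 0.1, 81.1]
force: [-3.4, -4.2, 6.1]
gripper_width: 15.0
gripper_force: 40.0
```

The notch holds: the slide moved only 0.4 mm against 4 N. I'll ease back to neutral and hand in.

Emit:
{"fn": "move_arm", "kwargs": {"motion": [[10,[-0.006,-0.04,0],[0,0,0]],[10,[-0.006,-0.04,0],[0,0,0]],[10,[0,0,0],[0,0,0]],[10,[0,0,0],[0,0,0]],[10,[0,0,0],[0,0,0]]]}}

```text
time_s: 16.18
ee_pos: [581.4, -8.9, 37.8]
ee_rot: [-179.9, -0.0, 81.0]
force: [-3.2, 0.5, 5.1]
gripper_width: 15.4
gripper_force: 40.0
```

```bash
python3 -c "
from workcell import *
print(state()['ee_pos'],state()['force']); print(job_done())"
```

```text
[581.42896888  -8.90849227  37.77045112] [-3.16558296  0.50902695  5.14803829]
the job is handed in; nothing more can be done
None
```

I handed the job in at about 16 s: the round-mount specimen is snapped in and looks level in the nest, and the stage sits in the notch under the lens (it held against a 4 N test push) with the gripper still holding the knob; the judged result wasn't reported back.

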